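# Seat a bushing: cam to its low point, then slide home

## Robot

A 6-joint arm with a two-finger parallel gripper is mounted at the origin on the work surface; the furniture and walls round the work are solid. World frame = base frame: x ahead of the robot, y to its left, z up, the work surface at z = 0. Lengths are in m, angles in rad, forces in N, time in s.
With the tool pointing down it reaches from about 0.35 to 0.85 m from the base axis. Payload 8.1 kg.
Tool frame: the origin (TCP) lies at the very end of the fingers, on their centre line; the grasp point (between the pads) lies 19 mm behind it; z points along the fingers, y is the direction in which the jaws open and shut (so a half turn about z gives the same grasp; the last joint's range is limited). The gripper opens to 93 mm and grips with 3 to 60 N. Pads are 15 mm wide; open, the fingers measure 128 mm over their backs; the gripper's body (75 mm by 188 mm) begins 65 mm behind the grasp point.
Start: joints at [-1.411, 0.13, 1.488, -0, 1.523, -0.085], TCP at [0.145, -0.582, 0.196] pointing down, gripper open.
Joint ranges: [-2.96, 2.96], [-0.89, 2.26], [0.02, 2.5], [-1.34, 4.48], [0, 2.73], [-2.66, 2.66]. Speed limits (rad/s): [2.39, 2.39, 2.79, 3.14, 3.14, 3.14].

## Interface

Orientations are given as a rotation vector (axis times angle).
In Python, from plant import robot gives the robot as it stands.
- The arm moves only by the shell command python3 -m creep 'ROWS' [FORCE]. ROWS is JSON, a list of rows, each an object of numbers: "x", "y", "z": the shift along the world's x, y, z in m; "wx", "wy", "wz": the turn, a rotation vector about the world's x, y, z in degrees; "hand": the finger opening in m, from 0 to 0.093. A call has 1 to 10 rows; each row shifts and turns the commanded pose from where the row before left it; what a row does not reach is not made up. A row lasts 1/8 s, in which the tool goes at most 62.5 mm and 10.7 degrees, less where a joint would pass 70% of its speed; a pose out of reach is approached as far as the arm can. A call is refused whole if a number of a shift passes 0.0625 or a number of a turn 10.7, either way. A call with a gripper value outside its range is refused whole. The fingers move at their own pace and stop on an object; FORCE is the grip in N (left out, the last holds). Time passes only in rows, so rows that do not move let the fingers close. It gives the time, the measured TCP pose, the force and the opening at its end, in the units of the state.
- robot.read_state(): the state, without advancing time (a new reading comes with each control period).
- robot.read_camera(name): name is "scene" or "side" or "wrist"; returns (picture, depth): 420x560x3 uint8, red, green, blue; 420x560 float32, m along the optical axis (not along the pixel's ray), 0 where there is no reading.
- robot.camera_info(name): a dict with "fov_y" (degrees; the focal length in pixels is half the picture's height over the tangent of half this angle, whatever the lens; pixels are square), "cx", "cy" (the principal point, pixels), "rvec" (rotation vector, rad) and "tvec" (3), from world to camera coordinates, as OpenCV has them. Camera axes: x right, y down, z forward; pixel columns grow to the right and rows downward; lengths in m; the calibration is good to about 2 mm. A picture is of the moment at which its call begins: read the wrist's pose just before it. camera_info takes no time and is no camera call; for the wrist camera it gives the pose at the moment of the call.
- robot.close_job(): hands the job in, once; it reports no verdict.
The state is a dict: "t": time; "q": joint angles; "dq": joint speeds; "joint_torque": joint torques, N m; "tool_pos": TCP position; "orientation": TCP orientation; "force": force on the tool from outside, world axes, zero at the start; "wrist_torque": the same for the moment, N m; "opening": finger opening in m.
Only numpy, scipy, OpenCV 4.12 (cv2) and the standard library are available. Lean on these libraries where they do the work, as an engineer would, in place of code of your own. Each camera call takes 0.05 s, during which the arm holds its last target. There are 200 camera calls.

## Task

Seat the short bushing that stands in the fixture's channel. First push the cam's lever round until the low point of the eccentric cam squarely faces the slide's side lug (lever pointing straight ahead, the way the slide travels); only then push the slide forward, fully home, so that it seats the bushing in the V stop, leave both there and back away. Do not touch the bushing itself, and leave the other bushing and the screwdriver as they are.

Things in the scene. Friction and masses are not known exactly. Their poses are not given: they have to be found in the camera images.
- fixture: Fixture fixed to the bench: aluminium plate 215 x 205 x 12 mm. Origin at bench height; x is the way the slide travels forward (away from the robot, up to 0.3 rad askew), y to its left, z up. The plate spans x -130 to +85, y -75 to +130 mm. Slide, channel (33 mm wide, x -22 to +20, rails to z = 26 mm) and V stop follow each other along y = 0.
- v_stop (a point): Vertex of the dark 90 degree V stop (to z = 34 mm) at the far end of the channel, on the plate's top (z = 12 mm), at x = 41, y = 0 mm of the fixture; the V opens towards the slide.
- cam_axis (a point): Point on the eccentric cam's upright pivot, at x = -6, y = 80, z = 46 mm of the fixture. The cam is a steel disc of 32 mm radius (z = 26 to 40 mm) pivoted 16 mm off its centre; the dark lever lies over its high point. The hub on the pivot rises to z = 61 mm.
- cam (a joint): Angle of cam and lever about the pivot, rad, anticlockwise from above; stops at -0.75 and 2.75. At 0 the lever points along fixture +x, straight ahead, and the low point faces back to the slide's lug; at 1.57 it points left (+y). Starts at 1.9 to 2.6: high side to the lug, slide blocked 19 to 28 mm short of home. Stiff (0.3 Nm, about 4 N at the knob), stays where left.
- cam_knob (a point): Point at z = 70 mm on the axis of the upright black round knob (18 mm diameter, z = 50 to 88 mm) at the end of the cam's lever, 75 mm from the pivot. The lever bar under it is 14 mm wide, its top at z = 49 to 51 mm.
- slide (a joint): Travel of the steel slide along fixture +x, m: 0 fully back, 0.036 fully home (stop). Starts at 0 to 0.004. Needs about 4 N, stays where left. A bar 80 x 44 mm, top at z = 40 mm, in guides to z = 24 mm; at travel 0 its front face is at x = -30, its rear at x = -110 mm of the fixture.
- slide_lug (a point): Point on the front face of the slide's side lug (12 mm thick, z = 26 to 40 mm, reaching 102 mm to the left of the slide's middle), straight behind the cam's pivot; at travel 0 at x = -60, y = 80 mm of the fixture. The cam blocks it unless its low point faces it. It moves with the slide.
- slide_post (a point): Middle of the rear face of the slide's upright push post: a steel plate 44 mm wide (y), 10 mm thick (x), on the slide from z = 40 to 80 mm; this point is at z = 64 mm, at x = -80 mm of the fixture at travel 0, and moves with the slide. Behind it the slide's flat top (z = 40) runs 30 mm further back.
- bushing_1: The work piece: a short white turned bushing with flange, 28 mm diameter, 22 mm high, loose, standing upright in the channel on the plate (z = 12 mm) ahead of the slide. Origin: centre of its underside. It starts at x = -9 to +1 mm of the fixture; seated it is at x = 20 to 21, y = 0 mm.
- bushing_2: Bystander: a taller white bushing, 22 mm diameter, 30 mm high, loose, standing on the plate to the right of the channel. Origin: centre of its underside.
- screwdriver_yel: Bystander: a screwdriver with yellow handle, 194 mm long, 27 mm high, loose, lying on the bench to the right of the fixture. Origin: middle of its length, underside.

How it is judged:
On the way, in this order (a step that is already met when the one before it is completed fails the run):
1. the cam's low point faces the lug (cam within 0.4 rad of 0) while the slide is still back (travel under 12 mm) (value of joint cam between -0.4 and 0.4 rad and value of joint slide below 0.012 m), for 0.2 s.
2. the slide is home (travel over 33.5 mm) (value of joint slide above 0.0335 m), for 0.2 s.
At the end, for the whole second after the job is handed in: The slide is home (travel over 33.5 of 36 mm), the cam still stands within 0.45 rad of its low point, and the short bushing stands upright (within 0.1 rad) and at rest in the V stop (17.5 to 24 mm ahead of the fixture's origin, within 3 mm of the channel's middle) (value of joint slide above 0.0335 m and value of joint cam between -0.45 and 0.45 rad and x of bushing_1 in the frame of fixture between 0.0175 and 0.024 m and y of bushing_1 in the frame of fixture between -0.003 and 0.003 m and angle between bushing_1's own z axis and vertical below 0.1 rad and linear speed of bushing_1 below 0.01 m/s); the robot touches nothing.
It fails at once if the robot touches the short bushing (over 0.5 N) (contact force between any of the fingers, the arm and bushing_1 above 0.5 N).
It fails at once if the short bushing is lifted (over 15 mm) or tipped (over 0.5 rad) (height (world z) of bushing_1 above 0.027 m or angle between bushing_1's own z axis and vertical above 0.5 rad).
It fails at once if the tall bushing is moved by more than 10 mm (distance of bushing_2 from where it was at the start of the episode above 0.01 m).
It fails at once if the screwdriver is moved by more than 20 mm (distance of screwdriver_yel from where it was at the start of the episode above 0.02 m).
It also fails if it takes over 51 s, if anything falls off the work surface, if the arm or the gripper's body presses on something with over 40 N, if the wrist force passes 120 N, or if a joint passes its speed limit or range.

## Working session

There is one attempt and no reset: what is moved stays moved. The work goes in short steps, Python scripts to look and compute and a shell command to move; the robot and the scene stay as the last step left them, time stands still between calls to the robot, and variables do not carry over. Pictures are saved under pics/ and viewed, about 8 in all and at most 12, crops included, and the job is handed in when it is done.

```bash
ls; mkdir -p pics; cat > h.py <<'E'
import numpy as np, cv2
from plant import robot
def cam(n):
    c=robot.camera_info(n); R=cv2.Rodrigues(np.array(c["rvec"],float))[0]; t=np.array(c["tvec"],float)
    f=210/np.tan(np.radians(c["fov_y"])/2); return R,t,f,c["cx"],c["cy"]
def ray_plane(C,u,v,z):
    R,t,f,cx,cy=C; o=-R.T@t; d=R.T@np.array([(u-cx)/f,(v-cy)/f,1.]); return o+d*(z-o[2])/d[2]
def cloud(C,D):
    R,t,f,cx,cy=C; v,u=np.mgrid[:420,:560]; P=np.stack([(u-cx)/f*D,(v-cy)/f*D,D],-1); return (P-t)@R
def proj(C,p):
    R,t,f,cx,cy=C; q=R@np.asarray(p,float)+t; return q[0]/q[2]*f+cx,q[1]/q[2]*f+cy
E
python3 - <<'E'
from h import *
import pickle
o={}
for n in("scene","side"):
    C=cam(n); I,D=robot.read_camera(n); o[n]=(C,I,D); print(n,robot.camera_info(n),-C[0].T@C[1],(D>0).mean())
    cv2.imwrite(f"pics/{n}0.png",I[:,:,::-1])
pickle.dump(o,open("o.pkl","wb"))
s=robot.read_state();print(s)
E
```

```text
pics
scene {'fov_y': 50.74139014282673, 'cx': 276.1196422348396, 'cy': 214.08386386289988, 'rvec': array([ 1.04785465, -2.34272801,  1.09522513]), 'tvec': array([0.41232763, 0.32765778, 0.59786982])} [0.08686595 0.47233704 0.63574683] 0.9962457482993198
side {'fov_y': 44.4552950208931, 'cx': 276.8618686640315, 'cy': 216.51553946408248, 'rvec': array([ 2.16330011,  0.05287385, -0.00582101]), 'tvec': array([-0.60468527,  0.03535783,  1.00851375])} [ 0.62750872 -0.79177619  0.60275842] 0.9959098639455782
{'t': 0.1, 'q': array([-1.41137821e+00,  1.31083045e-01,  1.48917768e+00, -2.89227055e-05,
        1.52298910e+00, -8.54064036e-02]), 'dq': array([-0.00176382, -0.00095503, -0.00169083, -0.00105581,  0.00104693,
        0.00012696]), 'joint_torque': array([-3.43321062e-04, -5.61344147e+01, -4.93092227e+01,  7.68477051e-02,
        2.92020023e-02, -4.92926779e-05]), 'tool_pos': array([ 0.14535038, -0.5815592 ,  0.19488992]), 'orientation': array([-3.11644117e+00, -3.83409840e-01,  1.41579280e-04]), 'force': array([ 0.03096687, -0.18311804, -0.3076226 ]), 'wrist_torque': array([0.02303454, 0.03157744, 0.03685291]), 'opening': 0.0931950355499898}
```

View pics/scene0.png

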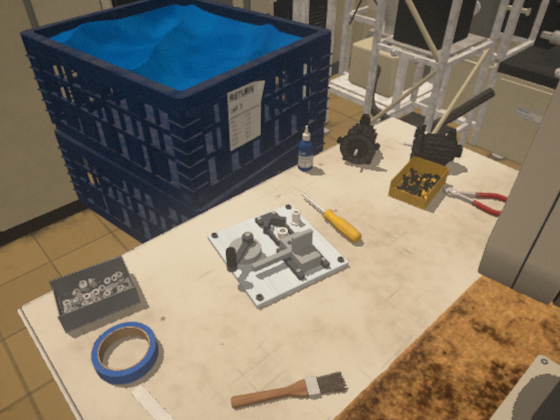

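View pics/side0.png

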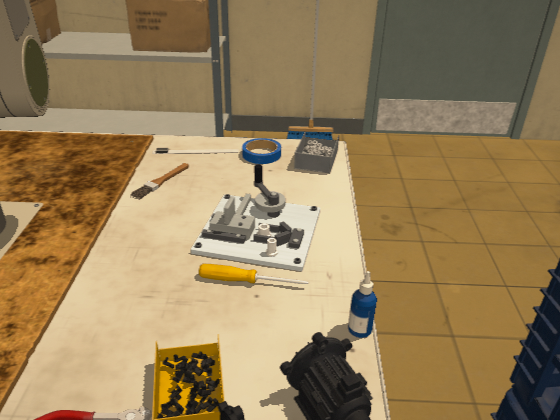

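The scene view shows the plate at about (278,255), knob at (231,258) and post near (300,240). The side view shows the plate at (255,232), knob at (259,173), post at (238,212), bushings at (264,229) and (271,246), and the screwdriver at (240,275). Next I measure these from depth.

```bash
cat > meas.py <<'E'
from h import *
def measure(C,I,D):
    P=cloud(C,D); z=P[...,2]; out={}
    box=(P[...,0]>.3)&(P[...,0]<.95)&(abs(P[...,1])<.35)&(D>0)
    g=I.astype(int); sat=g.max(-1)-g.min(-1); val=g.max(-1)
    m=(box&(z>.008)&(z<.016)&(val>130)&(sat<40)).astype(np.uint8)
    m=cv2.morphologyEx(m,cv2.MORPH_CLOSE,np.ones((5,5)))
    n,L,S,_=cv2.connectedComponentsWithStats(m); k=1+np.argmax(S[1:,4]); q=P[(L==k)&(abs(z-.012)<.006)]
    r=cv2.minAreaRect(q[:,:2].astype(np.float32)*1000); out["plate"]=(r,np.median(q[:,2]),len(q))
    c=q[:,:2].mean(0); near=np.hypot(P[...,0]-c[0],P[...,1]-c[1])<.2
    k=box&near&(z>.055)&(z<.095)
    out["hi_dark"]=P[k&(val<70)]; out["hi_light"]=P[k&(val>=70)]
    return out
E
python3 - <<'E'
from meas import *; import pickle
o=pickle.load(open("o.pkl","rb"))
np.set_printoptions(precision=4,suppress=True)
for n in o:
    C,I,D=o[n]; a=measure(C,I,D); print(n,a["plate"], cv2.boxPoints(a["plate"][0]))
    for k in("hi_dark","hi_light"):
        p=a[k]; print(k,len(p),p.mean(0),p.min(0),p.max(0))
    p=a["hi_light"]; t=p[p[:,2]>.074]; print(len(t),t.mean(0), cv2.minAreaRect((t[:,:2]*1000).astype(np.float32)))
E
cat > crop.py <<'E'
import sys,cv2
i=cv2.imread(sys.argv[1]);x,y,w,h=map(int,sys.argv[3:7]);cv2.imwrite(sys.argv[2],cv2.resize(i[y:y+h,x:x+w],None,fx=4,fy=4,interpolation=cv2.INTER_CUBIC))
E
python3 crop.py pics/scene0.png pics/c1.png 190 180 190 130
```

```text
scene (((567.794677734375, 48.35340881347656), (206.8998260498047, 218.8445281982422), 79.2444076538086), np.float64(0.01299888399672009), 4380) [[440.9889 -32.8587]
 [655.9888 -73.6995]
 [694.6005 129.5656]
 [479.6005 170.4063]]
hi_dark 129 [0.5524 0.1662 0.0757] [0.547  0.1563 0.0552] [0.5635 0.1722 0.0909]
hi_light 424 [0.5312 0.0651 0.0698] [0.5019 0.0105 0.0551] [0.6049 0.172  0.0911]
162 [0.5209 0.0644 0.0812] ((532.7174072265625, 91.31550598144531), (169.24497985839844, 18.53873062133789), 70.78192138671875)
side (((567.68603515625, 47.54914093017578), (211.691162109375, 213.66477966308594), 79.31737518310547), np.float64(0.011188292326047943), 3132) [[443.0847 -36.6587]
 [653.0465 -76.2654]
 [692.2874 131.7569]
 [482.3256 171.3637]]
hi_dark 125 [0.5611 0.1495 0.0721] [0.5516 0.0845 0.0551] [0.6011 0.1688 0.0886]
hi_light 234 [0.5296 0.0471 0.0689] [0.5022 0.0069 0.0552] [0.6029 0.1698 0.0873]
92 [0.5158 0.0428 0.0786] ((530.2627563476562, 88.11372375488281), (169.2468719482422, 14.219404220581055), 71.44862365722656)
```

View pics/c1.png

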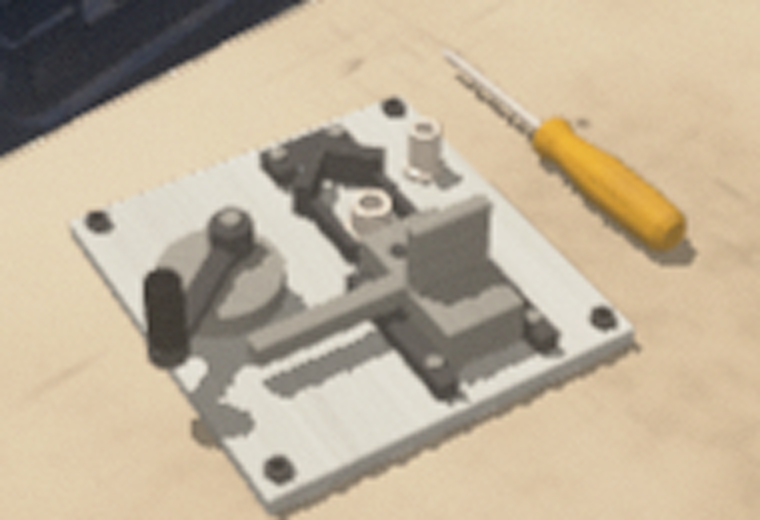

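Crop of the scene view: the knob stands rear-left at crop pixel (165,315), the hub at (232,230), the lug at (330,315), the post at (450,245), and the short bushing in the channel at (372,208). The plate fit gives yaw of about -10.7° and an origin near (0.585,0.017). I'll refine the knob and post and check the transit is clear.

```bash
cat > fx.py <<'E'
import numpy as np
a=np.radians(-10.72); X=np.array([np.cos(a),np.sin(a)]); Y=np.array([-X[1],X[0]])
O=np.array([.5677,.0480])+.0225*X-.0275*Y
W=lambda x,y:O+x*X+y*Y
F=lambda p:np.stack([(p[...,:2]-O)@X,(p[...,:2]-O)@Y,p[...,2]],-1)
E
python3 - <<'E'
from meas import *; import pickle; from fx import *
from scipy.optimize import least_squares
np.set_printoptions(precision=4,suppress=True)
o=pickle.load(open("o.pkl","rb")); print("O",O,"axis",W(-.006,.08)); K=[]
for n in o:
    C,I,D=o[n]; P=cloud(C,D)[D>0]; f=F(P)
    hub=f[(np.hypot(f[:,0]+.006,f[:,1]-.08)<.02)&(f[:,2]>.055)&(f[:,2]<.07)]; print(n,"hub",hub.mean(0),len(hub))
    k=f[(f[:,1]>.105)&(f[:,1]<.175)&(abs(f[:,0]+.05)<.04)&(f[:,2]>.058)&(f[:,2]<.092)]
    r=least_squares(lambda c:np.hypot(*(k[:,:2]-c).T)-.009,k[:,:2].mean(0),loss="soft_l1",f_scale=.001).x
    top=k[k[:,2]>.084]; d=r-[-.006,.08]; print(" knob",r,len(k),"top",top.mean(0),"rad",np.hypot(*d),"ang",np.arctan2(d[1],d[0]),W(*r))
    p=f[(abs(f[:,1])<.03)&(f[:,0]<-.04)&(f[:,2]>.05)&(f[:,2]<.086)]; t=p[p[:,2]>.077]
    print(" post x",np.percentile(p[:,0],[1,5,50,95,99]),"y",np.percentile(p[:,1],[1,99]),"top",t.mean(0),len(t))
    g=f[(f[:,1]>.04)&(f[:,1]<.1)&(f[:,0]<-.035)&(f[:,2]>.034)&(f[:,2]<.044)]; print(" lug x",np.percentile(g[:,0],[2,50,98]))
    A=np.array([.145,-.58]);B=W(*r);s=np.clip((P[:,:2]-A)@(B-A)/((B-A)@(B-A)),0,1)
    near=P[(np.hypot(*(P[:,:2]-(A+s[:,None]*(B-A))).T)<.16)&(P[:,2]>.1)&(s>.1)]; print(" obst",len(near),near.mean(0) if len(near) else "")
E
```

```text
O [0.5847 0.0168] axis [0.5937 0.0965]
scene hub [-0.0085  0.0813  0.0592] 82
 knob [-0.0534  0.1382] 175 top [-0.0558  0.1393  0.0881] rad 0.07501976274403661 ang 2.25435965993057 [0.5579 0.1625]
 post x [-0.0817 -0.0808 -0.079  -0.0728 -0.0705] y [-0.0203  0.0226] top [-0.0765  0.0017  0.0801] 104
 lug x [-0.0728 -0.065  -0.0364]
 obst 0 
side hub [-0.0063  0.0757  0.0578] 55
 knob [-0.0546  0.1379] 124 top [-0.054   0.1356  0.0865] rad 0.07561140472970367 ang 2.2689438227572163 [0.5567 0.1625]
 post x [-0.0795 -0.0782 -0.0718 -0.0698 -0.0696] y [-0.0241  0.0199] top [-0.0747 -0.0018  0.0788] 59
 lug x [-0.0713 -0.0615 -0.0356]
 obst 0
```

```bash
python3 -m creep '[{"x":0.029,"y":0.053,"wz":10,"hand":0.045},{"x":0.029,"y":0.053,"wz":10},{"x":0.029,"y":0.053,"wz":10},{"x":0.029,"y":0.053,"wz":10},{"x":0.029,"y":0.053,"wz":10},{"x":0.029,"y":0.053,"wz":10},{"x":0.029,"y":0.053,"wz":10},{"x":0.029,"y":0.053,"wz":10},{"x":0.029,"y":0.053,"wz":10},{"x":0.029,"y":0.053,"wz":10}]'; python3 -m creep '[{"x":0.0305,"y":0.0535,"wz":4.8},{"x":0.0305,"y":0.0535},{"x":0.0305,"y":0.0535},{"x":0.0305,"y":0.0535},{},{}]'
```

```text
validation failed for argument at $[0]...
validation failed for argument at $[0]...
```

```bash
python3 -m creep '[{"x":0,"y":0,"z":0,"wx":0,"wy":0,"wz":0,"hand":0.045}]'; python3 -m creep --help | head -30
```

```text
t: 0.22
tool_pos: [0.1454, -0.5818, 0.1952]
orientation: [-3.117, -0.383, 0.0]
force: [-0.6, 0.6, 0.1]
opening: 0.087invalid input: not JSON, or not a number
```

All keys are needed in each row.

```bash
python3 -m creep '[{"x":0.029,"y":0.053,"z":0,"wx":0,"wy":0,"wz":10,"hand":0.045},{"x":0.029,"y":0.053,"z":0,"wx":0,"wy":0,"wz":10,"hand":0.045},{"x":0.029,"y":0.053,"z":0,"wx":0,"wy":0,"wz":10,"hand":0.045},{"x":0.029,"y":0.053,"z":0,"wx":0,"wy":0,"wz":10,"hand":0.045},{"x":0.029,"y":0.053,"z":0,"wx":0,"wy":0,"wz":10,"hand":0.045},{"x":0.029,"y":0.053,"z":0,"wx":0,"wy":0,"wz":10,"hand":0.045},{"x":0.029,"y":0.053,"z":0,"wx":0,"wy":0,"wz":10,"hand":0.045},{"x":0.029,"y":0.053,"z":0,"wx":0,"wy":0,"wz":10,"hand":0.045},{"x":0.029,"y":0.053,"z":0,"wx":0,"wy":0,"wz":10,"hand":0.045},{"x":0.029,"y":0.053,"z":0,"wx":0,"wy":0,"wz":10,"hand":0.045}]'; python3 -m creep '[{"x":0.0305,"y":0.0535,"z":0,"wx":0,"wy":0,"wz":4.8,"hand":0.045},{"x":0.0305,"y":0.0535,"z":0,"wx":0,"wy":0,"wz":0,"hand":0.045},{"x":0.0305,"y":0.0535,"z":0,"wx":0,"wy":0,"wz":0,"hand":0.045},{"x":0.0305,"y":0.0535,"z":0,"wx":0,"wy":0,"wz":0,"hand":0.045},{"x":0,"y":0,"z":0,"wx":0,"wy":0,"wz":0,"hand":0.045},{"x":0,"y":0,"z":0,"wx":0,"wy":0,"wz":0,"hand":0.045}]'
```

```text
t: 1.48
tool_pos: [0.4361, -0.0502, 0.1961]
orientation: [1.702, 2.639, 0.0]
force: [0.7, -0.4, -0.8]
opening: 0.045
t: 2.22
tool_pos: [0.557, 0.1617, 0.1953]
orientation: [-1.597, -2.704, 0.002]
force: [-0.2, 0.4, -0.5]
opening: 0.0443
```

```bash
python3 -m creep '[{"x":0,"y":0.0008,"z":-0.05,"wx":0,"wy":0,"wz":0,"hand":0.045},{"x":0,"y":0,"z":-0.045,"wx":0,"wy":0,"wz":0,"hand":0.045},{"x":0,"y":0,"z":-0.025,"wx":0,"wy":0,"wz":0,"hand":0.045},{"x":0,"y":0,"z":-0.0165,"wx":0,"wy":0,"wz":0,"hand":0.045},{"x":0,"y":0,"z":0,"wx":0,"wy":0,"wz":0,"hand":0.045}]'; python3 -m creep '[{"x":0,"y":0,"z":0,"wx":0,"wy":0,"wz":0,"hand":0},{"x":0,"y":0,"z":0,"wx":0,"wy":0,"wz":0,"hand":0},{"x":0,"y":0,"z":0,"wx":0,"wy":0,"wz":0,"hand":0},{"x":0,"y":0,"z":0,"wx":0,"wy":0,"wz":0,"hand":0}]' 15
python3 - <<'E'
import numpy as np
from fx import *
from h import robot
p=robot.read_state()["tool_pos"]; d=F(p)[:2]-[-.006,.08]; print(p,"r",np.hypot(*d),"ang",np.arctan2(d[1],d[0]))
c=W(-.006,.08); t0=np.arctan2(d[1],d[0]); n=13
pts=[c+.075*np.array([np.cos(t+a),np.sin(t+a)]) for t in np.linspace(t0,-0.0,n+1)]
pts[0]=p[:2]
print("deg/row",np.degrees(t0)/n); print(np.round(np.diff(pts,axis=0),4).tolist())
E
```

```text
t: 2.85
tool_pos: [0.5567, 0.1617, 0.0589]
orientation: [-1.6, -2.703, 0.002]
force: [1.1, 0.3, 0.2]
opening: 0.0451
t: 3.35
tool_pos: [0.5579, 0.1628, 0.0602]
orientation: [1.598, 2.704, 0.001]
force: [-1.8, -1.3, 5.1]
opening: 0.0167
[0.55786522 0.1628124  0.06016475] r 0.07535197698068194 ang 2.253163365058755
deg/row 9.930519336258543
[[0.0121, 0.0048], [0.0126, 0.003], [0.013, 0.0008], [0.0129, -0.0014], [0.0125, -0.0036], [0.0116, -0.0057], [0.0105, -0.0077], [0.009, -0.0094], [0.0073, -0.0108], [0.0053, -0.0119], [0.0032, -0.0126], [0.0009, -0.0129], [-0.0013, -0.0129]]
```

```bash
python3 -m creep '[{"x":0.0121,"y":0.0048,"z":0,"wx":0,"wy":0,"wz":-9.9,"hand":0},{"x":0.0126,"y":0.003,"z":0,"wx":0,"wy":0,"wz":-9.9,"hand":0},{"x":0.013,"y":0.0008,"z":0,"wx":0,"wy":0,"wz":-9.9,"hand":0},{"x":0.0129,"y":-0.0014,"z":0,"wx":0,"wy":0,"wz":-9.9,"hand":0}]'; python3 -c "
from fx import *
from h import robot
s=robot.read_state();p=s['tool_pos'];d=F(p)[:2]-[-.006,.08];print('r',np.hypot(*d),'ang',np.arctan2(d[1],d[0]),s['wrist_torque'])"
```

```text
t: 3.85
tool_pos: [0.6082, 0.1705, 0.0601]
orientation: [-2.425, -1.997, 0.0]
force: [-4.5, -2.7, 6.3]
opening: 0.0167
r 0.07539629661822977 ang 1.5642232062299315 [-0.32534825  0.74899452  0.06847119]
```

Working cleanly (radius 75.4 mm, forces low). I'll continue along the arc.

```bash
python3 -m creep '[{"x":0.0125,"y":-0.0036,"z":0,"wx":0,"wy":0,"wz":-9.9,"hand":0},{"x":0.0116,"y":-0.0057,"z":0,"wx":0,"wy":0,"wz":-9.9,"hand":0},{"x":0.0105,"y":-0.0077,"z":0,"wx":0,"wy":0,"wz":-9.9,"hand":0},{"x":0.009,"y":-0.0094,"z":0,"wx":0,"wy":0,"wz":-9.9,"hand":0},{"x":0.0073,"y":-0.0108,"z":0,"wx":0,"wy":0,"wz":-9.9,"hand":0},{"x":0.0053,"y":-0.0119,"z":0,"wx":0,"wy":0,"wz":-9.9,"hand":0},{"x":0.0032,"y":-0.0126,"z":0,"wx":0,"wy":0,"wz":-9.9,"hand":0},{"x":0.0009,"y":-0.0129,"z":0,"wx":0,"wy":0,"wz":-9.9,"hand":0},{"x":-0.0013,"y":-0.0129,"z":0,"wx":0,"wy":0,"wz":-9.9,"hand":0},{"x":0,"y":0,"z":0,"wx":0,"wy":0,"wz":0,"hand":0}]'; python3 -c "
from fx import *
from h import robot
s=robot.read_state();p=s['tool_pos'];d=F(p)[:2]-[-.006,.08];print('r',np.hypot(*d),'ang',np.arctan2(d[1],d[0]),s['wrist_torque'],s['q'])"
```

```text
t: 5.1
tool_pos: [0.6675, 0.0817, 0.0601]
orientation: [3.13, -0.272, 0.001]
force: [-0.3, -2.4, 4.7]
opening: 0.0167
r 0.07525983278515076 ang -0.010772662962539339 [-0.35491803  0.25977056 -0.04898304] [ 4.58080947e-02  4.14893040e-01  1.40375466e+00 -3.36970601e-04
  1.32206493e+00  1.79037669e+00]
```

```bash
python3 -m creep '[{"x":0,"y":0,"z":0,"wx":0,"wy":0,"wz":0,"hand":0.045},{"x":0,"y":0,"z":0,"wx":0,"wy":0,"wz":0,"hand":0.045},{"x":0,"y":0,"z":0,"wx":0,"wy":0,"wz":0,"hand":0.045},{"x":0,"y":0,"z":0.05,"wx":0,"wy":0,"wz":0,"hand":0.045},{"x":0,"y":0,"z":0.05,"wx":0,"wy":0,"wz":0,"hand":0.045}]'; python3 -m creep '[{"x":-0.0465,"y":-0.0114,"z":0,"wx":0,"wy":0,"wz":-0.8,"hand":0},{"x":-0.0465,"y":-0.0114,"z":0,"wx":0,"wy":0,"wz":0,"hand":0},{"x":-0.0465,"y":-0.0114,"z":0,"wx":0,"wy":0,"wz":0,"hand":0},{"x":-0.0465,"y":-0.0114,"z":0,"wx":0,"wy":0,"wz":0,"hand":0},{"x":0,"y":0,"z":0,"wx":0,"wy":0,"wz":0,"hand":0},{"x":0,"y":0,"z":0,"wx":0,"wy":0,"wz":0,"hand":0}]'
python3 - <<'E'
from h import *; from fx import *
print("tcp fx",F(robot.read_state()["tool_pos"]))
for n in("side","scene"):
    C=cam(n); I,D=robot.read_camera(n); cv2.imwrite(f"pics/{n}1.png",I[:,:,::-1])
    f=F(cloud(C,D)[D>0]); k=f[(np.hypot(f[:,0]-.069,f[:,1]-.08)<.02)&(f[:,2]>.058)&(f[:,2]<.092)]; print(n,"knob",len(k),k.mean(0) if len(k) else "")
E
python3 crop.py pics/side1.png pics/c2.png 170 140 190 150
```

```text
t: 5.72
tool_pos: [0.6661, 0.0826, 0.1593]
orientation: [3.13, -0.269, -0.004]
force: [0.5, 0.5, 0.5]
opening: 0.0449
t: 6.48
tool_pos: [0.4817, 0.0369, 0.1599]
orientation: [-3.128, 0.292, -0.003]
force: [0.5, -0.1, 0.7]
opening: 0.0004
tcp fx [-0.10491972  0.00057774  0.15991376]
side knob 139 [0.06901048 0.07306603 0.07599198]
scene knob 140 [0.06379953 0.08139057 0.07748108]
```

View pics/c2.png

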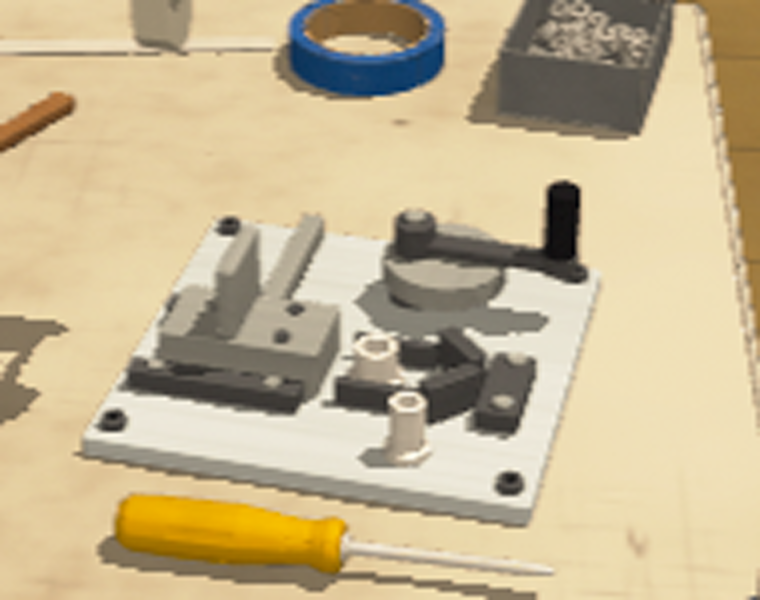

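The lever now points straight ahead (knob at crop (562,225)). The slide is still back, and the bushings and screwdriver are undisturbed. Next I descend behind the post.

```bash
python3 -m creep '[{"x":0,"y":-0.0005,"z":-0.05,"wx":0,"wy":0,"wz":0,"hand":0},{"x":0,"y":0,"z":-0.04,"wx":0,"wy":0,"wz":0,"hand":0},{"x":0,"y":0,"z":-0.018,"wx":0,"wy":0,"wz":0,"hand":0},{"x":0,"y":0,"z":0,"wx":0,"wy":0,"wz":0,"hand":0}]'; python3 -m creep '[{"x":0.0049,"y":-0.0009,"z":0,"wx":0,"wy":0,"wz":0,"hand":0},{"x":0.0049,"y":-0.0009,"z":0,"wx":0,"wy":0,"wz":0,"hand":0},{"x":0.0049,"y":-0.0009,"z":0,"wx":0,"wy":0,"wz":0,"hand":0},{"x":0.0039,"y":-0.0007,"z":0,"wx":0,"wy":0,"wz":0,"hand":0}]'; python3 -c "
from fx import *
from h import robot
print(F(robot.read_state()['tool_pos']))"
```

```text
t: 7.08
tool_pos: [0.4805, 0.0364, 0.0504]
orientation: [3.128, -0.292, -0.004]
force: [0.0, -0.4, 0.5]
opening: 0.0005
t: 7.58
tool_pos: [0.4999, 0.0329, 0.0518]
orientation: [-3.128, 0.292, 0.0]
force: [-2.6, 0.8, 2.4]
opening: 0.0003
[-8.63164647e-02  5.46639133e-05  5.17856271e-02]
```

```bash
python3 -m creep '[{"x":0.0039,"y":-0.0007,"z":0,"wx":0,"wy":0,"wz":0,"hand":0},{"x":0.0039,"y":-0.0007,"z":0,"wx":0,"wy":0,"wz":0,"hand":0},{"x":0.0039,"y":-0.0007,"z":0,"wx":0,"wy":0,"wz":0,"hand":0},{"x":0.0039,"y":-0.0007,"z":0,"wx":0,"wy":0,"wz":0,"hand":0},{"x":0.0039,"y":-0.0007,"z":0,"wx":0,"wy":0,"wz":0,"hand":0},{"x":0.0039,"y":-0.0007,"z":0,"wx":0,"wy":0,"wz":0,"hand":0}]'; python3 -c "
from fx import *
from h import robot
print(F(robot.read_state()['tool_pos']))"
```

```text
t: 8.32
tool_pos: [0.5232, 0.0285, 0.0513]
orientation: [3.128, -0.292, -0.0]
force: [-3.4, -0.6, 2.3]
opening: 0.0005
[-6.25849781e-02  6.39417768e-05  5.12661752e-02]
```

```bash
python3 -m creep '[{"x":0.0029,"y":-0.0006,"z":0,"wx":0,"wy":0,"wz":0,"hand":0},{"x":0.0029,"y":-0.0006,"z":0,"wx":0,"wy":0,"wz":0,"hand":0},{"x":0.002,"y":-0.0004,"z":0,"wx":0,"wy":0,"wz":0,"hand":0},{"x":0.001,"y":-0.0002,"z":0,"wx":0,"wy":0,"wz":0,"hand":0}]'; python3 -m creep '[{"x":0.001,"y":-0.0002,"z":0,"wx":0,"wy":0,"wz":0,"hand":0},{"x":0,"y":0,"z":0,"wx":0,"wy":0,"wz":0,"hand":0}]';  python3 -c "
from fx import *
from h import robot
print(F(robot.read_state()['tool_pos']))"
```

```text
t: 8.82
tool_pos: [0.5319, 0.0269, 0.0513]
orientation: [-3.128, 0.292, 0.0]
force: [-3.8, -0.3, 1.4]
opening: 0.0007
t: 9.07
tool_pos: [0.5325, 0.0268, 0.0513]
orientation: [-3.128, 0.292, 0.001]
force: [-4.3, -0.1, 2.0]
opening: 0.0003
[-5.31717284e-02  9.27299665e-05  5.12571578e-02]
```

```bash
for i in 1 2; do python3 -m creep '[{"x":0.001,"y":-0.0002,"z":0,"wx":0,"wy":0,"wz":0,"hand":0},{"x":0,"y":0,"z":0,"wx":0,"wy":0,"wz":0,"hand":0}]'; done
```

```text
t: 9.32
tool_pos: [0.5325, 0.0268, 0.0512]
orientation: [-3.128, 0.292, 0.005]
force: [-10.0, 0.8, 6.3]
opening: 0.0004
t: 9.57
tool_pos: [0.5325, 0.0268, 0.0512]
orientation: [-3.128, 0.292, 0.008]
force: [-15.4, 1.1, 11.8]
opening: 0.0007
```

The position has stopped advancing while the force rises, so the slide is at its hard stop. I'll back off and check.

```bash
python3 -m creep '[{"x":-0.01,"y":0.0019,"z":0,"wx":0,"wy":0,"wz":0,"hand":0},{"x":-0.02,"y":0.0038,"z":0,"wx":0,"wy":0,"wz":0,"hand":0},{"x":0,"y":0,"z":0.05,"wx":0,"wy":0,"wz":0,"hand":0},{"x":0,"y":0,"z":0.06,"wx":0,"wy":0,"wz":0,"hand":0},{"x":-0.05,"y":-0.02,"z":0.02,"wx":0,"wy":0,"wz":0,"hand":0},{"x":-0.03,"y":-0.05,"z":0,"wx":0,"wy":0,"wz":0,"hand":0},{"x":0,"y":0,"z":0,"wx":0,"wy":0,"wz":0,"hand":0},{"x":0,"y":0,"z":0,"wx":0,"wy":0,"wz":0,"hand":0}]'
python3 - <<'E'
from h import *; from fx import *
np.set_printoptions(precision=4,suppress=True)
for n in("side","scene"):
    C=cam(n); I,D=robot.read_camera(n); cv2.imwrite(f"pics/{n}2.png",I[:,:,::-1])
    f=F(cloud(C,D)[D>0]); 
    def s(x0,x1,y0,y1,z0,z1): return f[(f[:,0]>x0)&(f[:,0]<x1)&(f[:,1]>y0)&(f[:,1]<y1)&(f[:,2]>z0)&(f[:,2]<z1)]
    k=s(.03,.1,.05,.11,.058,.092); t=s(-.09,-.02,-.03,.03,.077,.086); b=s(0,.04,-.013,.013,.031,.036)
    print(n,"knob",k.mean(0),"post top",t.mean(0),np.percentile(t[:,0],[3,97]),"expected x mid -0.039; bushing top",b.mean(0),len(b))
E
python3 crop.py pics/side2.png pics/c3.png 170 140 190 150;python3 crop.py pics/scene2.png pics/c4.png 190 180 190 130
```

```text
t: 10.58
tool_pos: [0.4253, -0.038, 0.1816]
orientation: [-3.127, 0.294, -0.003]
force: [0.3, 0.7, -0.0]
opening: 0.0008
side knob [0.069  0.0733 0.0761] post top [-0.0389 -0.0028  0.0789] [-0.0434 -0.035 ] expected x mid -0.039; bushing top [ 0.0236 -0.0004  0.0329] 90
scene knob [0.0638 0.0814 0.0778] post top [-0.0412  0.002   0.0801] [-0.0451 -0.0355] expected x mid -0.039; bushing top [0.0266 0.0005 0.0342] 81
```

View pics/c3.png

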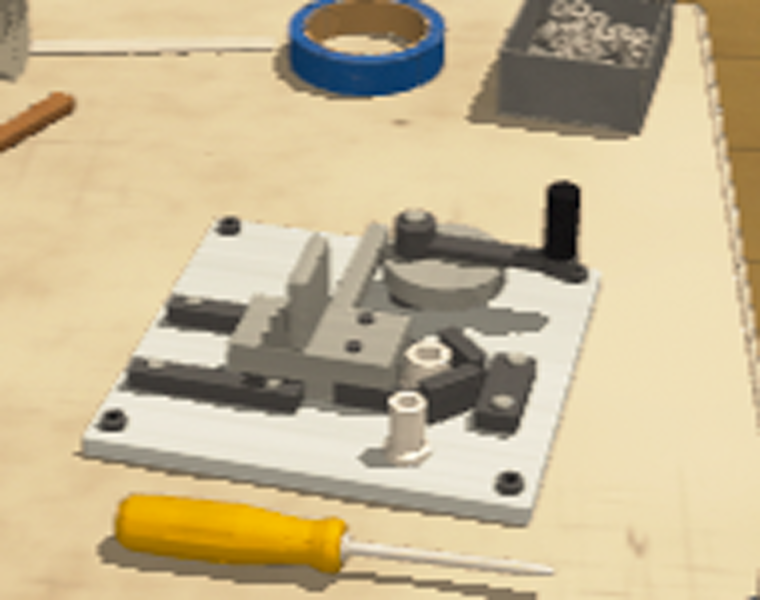

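View pics/c4.png

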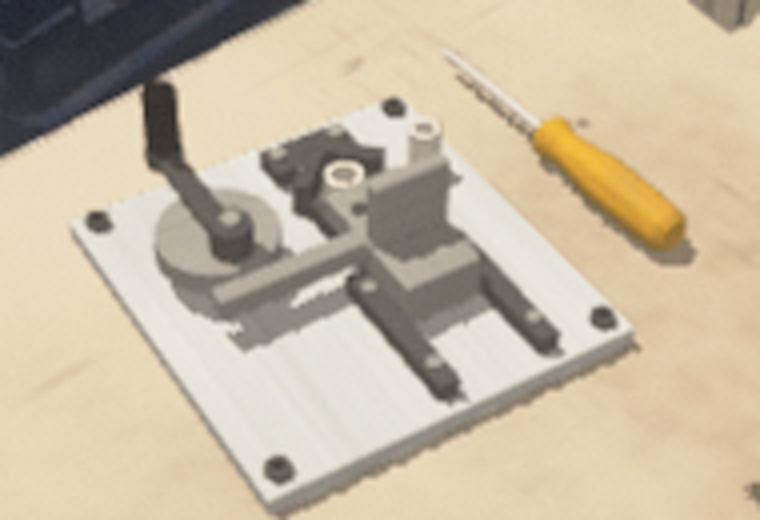

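Both crops show the slide forward with its lug at the cam. The short bushing stands upright in the V (side crop (429,353), scene crop (344,174)). The tall bushing and screwdriver are at the same pixels as before. One last ray check on the bushing top, then I hand in.

```bash
python3 - <<'E'
from h import *; from fx import *
for n,u,v in(("side",277.2,228.2),("scene",276,223.5)): print(n,F(ray_plane(cam(n),u,v,.034)))
s=robot.read_state(); print(s["t"],s["force"]); robot.close_job()
E
```

```text
side [ 0.02081012 -0.00134526  0.034     ]
scene [0.02001891 0.00059704 0.034     ]
10.675 [0.25502237 0.43526003 0.7625826 ]
the job is handed in; nothing more can be done
```

The bushing is seated in the V stop with the slide home, and I handed the job in at about 10.7 s of the 51 s allowed. No verdict was reported, so what follows rests on my own checks.

- **Cam:** I gripped the knob and swung the lever from about 2.25 rad to about -0.01 rad, with the slide still back. The knob was still straight ahead after the slide push.
- **Slide:** I pushed the post with closed fingers until it stopped advancing and the force rose from about 4 N to 15 N, then backed away. The two cameras put the post about 35.5 mm forward of its start. Its mid-position came out at -38.9 mm (side) and -41.2 mm (scene), against -39 mm expected at home. The scene camera also read about 1.5 mm short before the push, so this looks like calibration offset. The firm stop supports fully home.
- **Bushing:** It stands upright in the V. The top centre is at x = 20.8 mm, y = -1.3 mm from the side view and x = 20.0 mm, y = 0.6 mm from the scene view. The mean depth of its top gave x = 24 to 27 mm, but that patch also takes in V stop pixels, so I relied on the two ray measurements.
- **Bystanders:** The tall bushing and the screwdriver look unmoved in both views; I compared them by eye and did not measure them. The robot was clear, with force near zero.

My first move command was refused because every row needs all its values. It moved nothing.

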